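# Vent the leak-test stand, then snap the test coupler onto its tilted port and hold it home

### The job

Get the leak-test stand ready: first push the red vent plunger all the way down through its stroke and let it spring back. Then pick up the loose test coupler, bring it squarely onto the tilted brass port and press it along the port's axis until both yellow jaws have snapped over its steel foot flange, and keep pressing so that the green spring sleeve stays fully bottomed. The program finishes while still gripping the coupler and holding it down against its spring; leave the tape roll, jar, bottle and small connector shell where they are.

Things in the scene. Friction and masses are not known exactly. Their poses are not given: they have to be found in the camera images.
- stand: fixed test stand: blue base plate 110 x 190 x 12 mm on the worktop; origin at the centre of its underside, x away from the robot at yaw 0, y along the long side. At local y = +55 mm an aluminium valve block (50 x 50 mm, top z = 34 mm) with the red vent plunger; at y = -45 mm the dark swivelling head with the port between two cheeks (y -80 to -10 mm, top z = 56 mm).
- vent_top (a point): centre of the top face of the red vent plunger (round, 32 mm across, on a dark housing on the stand); it moves down with the plunger, and is pressed straight down
- vent (a joint): travel of the vent plunger: 0 up, 0.012 m fully down, sprung back; takes about 8 N fully down
- head (a joint): tilt of the port's head about the stand's y axis (rad): 0 = port straight up, growing values lean the port towards the stand's -x (the robot's side). Set between 0.25 and 0.55 and very stiff, so it stays put under the press.
- port (a point): centre of the port's base plane on the dark head; z runs out along the tilted port, x across the jaws. The brass post, 11 mm diameter, reaches z = 36 mm (last 6 mm a cone, 5 mm at the tip). Pressed fully home the coupler's underside is at z = 4 mm; snapped on and let go it sits at z = 7 mm, lifted by the sleeve against the jaw noses.
- sleeve (a joint): travel of the green spring sleeve (25 mm diameter, round the post) along the port: 0 free, its top at port z = 14 mm; 0.010 m fully bottomed, top at z = 4 mm. Spring 3 N at 0, 8 N bottomed; about 0.007 when the snapped-on coupler is let go
- jaw_front (a joint): outward travel (m) of the yellow sprung jaw on the port's -x side: 0 closed, about 0.003 while the flange passes, stop at 0.006. Sloped top up to port z = 27 mm; nose underside at z = 13 mm, inner edge 17 mm from the axis. The flange spreads both jaws with about 8 N; then they spring back above it.
- jaw_back (a joint): outward travel (m) of the yellow sprung jaw on the port's +x side; like jaw_front
- coupler: loose test coupler, round, 83 mm tall, about 160 g, upright; origin at the centre of its underside, z up along it. Steel foot flange 40 mm diameter, z 0 to 6 mm; neck 26 mm to z 38; blue collar 40 mm, z 38 to 44; black grip 28 mm, z 44 to 80; brass stub on top. Bore 13.6 mm diameter, 38 mm deep from below. Fingertips just over the collar can push on it.
- solvent: white bottle with red top, 72 mm across, 137 mm tall, loose; origin under its centre; not to be disturbed
- flux: amber jar with black lid, 42 mm across, 65 mm tall, loose; origin under its centre; not to be disturbed
- tape: black roll of insulating tape, 62 mm across, 19 mm tall, loose; origin under its centre; not to be disturbed
- shell: light grey ribbed connector shell, 23 mm across, 22 mm tall, loose; origin under its centre; not to be disturbed
Things that resemble listed ones, but are neither listed nor needed, are in the scene too. What is shaped like the coupler but turquoise is not meant.

How it is judged:
By the outcome, as a careful person would: the job done as asked, in the order asked, and still so for the second after the job is handed in, while the arm keeps its last pose, push and grip.
It also fails if it takes over 51 s, if anything falls off the work surface, if the arm or the gripper's body presses on something with over 40 N, if the wrist force passes 120 N, or if a joint passes its speed limit or range.

### The arm

A 6-joint arm with a two-finger parallel gripper is mounted at the origin on a cart in front of the work surface, level with it; the furniture and walls round the work are solid. World frame = base frame: x ahead of the robot, y to its left, z up, the work surface at z = 0. Lengths are in m, angles in rad, forces in N, time in s.
With the tool pointing down it reaches from about 0.35 to 1 m from the base axis. Payload 7.1 kg.
Tool frame: the origin (TCP) lies midway between the tips of the shut fingers; the grasp point (between the pads) lies manip.hold_point_z behind it (manip.hold_point_z is the distance from the TCP to the grasp point, in m); z points along the fingers, y is the direction in which the jaws open and shut (so a half turn about z gives the same grasp; the last joint's range is limited). The gripper opens to 85 mm and grips with 20 to 120 N. Pads are 22 mm wide; open, the fingers measure 114 mm over their backs; the gripper's body (76 mm by 85 mm) begins 54 mm behind the grasp point. The pads swing forward as they close: fully open they stand 13 mm farther back than shut.
Start: joints at [1.165, 0.423, 1.63, -0, 1.089, -0.019], TCP at [0.236, 0.579, 0.192] pointing down, gripper open.
Joint ranges: [-3, 3], [-0.9, 2.11], [0.09, 2.58], [-1.31, 4.45], [0.11, 2.69], [-2.54, 2.54]. Speed limits (rad/s): [2.39, 2.39, 3.01, 3.14, 3.14, 3.14].

### API

Orientations are given as a unit quaternion [w, x, y, z].
In Python, from station import manip gives the robot as it stands.
- The arm moves only by the shell command python3 -m crank 'ROWS' [FORCE]. ROWS is JSON, a list of rows, each an object of numbers: "tx", "ty", "tz": the shift along the tool's x, y, z in mm; "rx", "ry", "rz": the turn, a rotation vector about the tool's x, y, z in degrees; "hand": the opening, from 0 (shut) to 1 (fully open). In form: [{"tx": .., "ty": .., "tz": .., "rx": .., "ry": .., "rz": .., "hand": ..}, ...]. A call has 1 to 5 rows; each row shifts and turns the commanded pose from where the row before left it, along the tool's axes as they then stand; what a row does not reach is not made up. A row lasts 1/10 s, in which the tool goes at most 50 mm and 8.59 degrees, less where a joint would pass 70% of its speed; a pose out of reach is approached as far as the arm can. A call is refused whole if a number of a shift passes 50 or a number of a turn 8.59, either way. A call with a gripper value outside its range is refused whole. The fingers move at their own pace and stop on an object; FORCE is the grip in N (left out, the last holds). Time passes only in rows, so rows that do not move let the fingers close. It gives the time, the measured TCP pose, the force and the opening at its end, in the units of the state.
- manip.state(): the state, without advancing time (a new reading comes with each control period).
- manip.camera(name): name is "scene" or "side" or "wrist"; returns the picture (420x560x3 uint8, red, green, blue); there is no depth.
- manip.get_calibration(name): a dict with "intrinsics" (3x3 intrinsics, pixels), "R" (3x3) and "t" (3): a world point X has camera coordinates R X + t. Camera axes: x right, y down, z forward; pixel columns grow to the right and rows downward; lengths in m; the calibration is good to about 2 mm. A picture is of the moment at which its call begins: read the wrist's pose just before it. get_calibration takes no time and is no camera call; for the wrist camera it gives the pose at the moment of the call.
- manip.sign_off(): hands the job in, once; it reports no verdict.
The state is a dict: "clock": time; "q": joint angles; "qd": joint speeds; "tau": joint torques, N m; "eef_pos": TCP position; "ee_rot": TCP orientation; "ft_force": force on the tool from outside, world axes, zero at the start; "moment": the same for the moment, N m; "width": opening from 0.0 (shut) to 1.0 (fully open).
Only numpy, scipy, OpenCV 4.12 (cv2) and the standard library are available. Lean on these libraries where they do the work, as an engineer would, in place of code of your own. Each camera call takes 0.05 s, during which the arm holds its last target. There are 200 camera calls.

## Working session

There is one attempt and no reset: what is moved stays moved. The work goes in short steps, Python scripts to look and compute and a shell command to move; the robot and the scene stay as the last step left them, time stands still between calls to the robot, and variables do not carry over. Pictures are saved under pics/ and viewed, about 8 in all and at most 12, crops included, and the job is handed in when it is done.

```bash
ls; mkdir -p pics; python3 - <<'E'
from station import manip
import cv2,numpy as np
print(manip.state(), manip.hold_point_z)
for n in ["scene","side","wrist"]:
    c=manip.get_calibration(n); print(n,c)
    im=manip.camera(n); np.save(f'pics/{n}0.npy',im); cv2.imwrite(f'pics/{n}0.png',cv2.cvtColor(im,cv2.COLOR_RGB2BGR))
E
```

```text
pics
{'clock': 0.0, 'q': array([ 1.16501118e+00,  4.23852527e-01,  1.63072062e+00, -1.87585514e-05,
        1.08861756e+00, -1.89893151e-02]), 'qd': array([ 1.99382766e-03, -9.45488158e-05, -5.48261729e-04, -1.06797222e-03,
       -8.54662865e-04, -4.95773906e-04]), 'tau': array([ 1.55172896e-03, -5.57389855e+01, -2.81743598e+01,  6.04363458e-05,
        7.32370449e-03, -1.42769977e-06]), 'eef_pos': array([0.23548906, 0.57825359, 0.19072643]), 'ee_rot': array([-1.60310437e-04,  1.92190229e-01,  9.81357365e-01, -7.82824492e-04]), 'ft_force': array([ 0.18788424, -0.26248885, -0.57549553]), 'moment': array([0.02097085, 0.00536304, 0.04680745]), 'width': 1.0008889421566118} 0.0187
scene {'intrinsics': array([[410.5588651 ,   0.        , 284.91314612],
       [  0.        , 410.5588651 , 206.04417388],
       [  0.        ,   0.        ,   1.        ]]), 'R': array([[ 0.52344475, -0.85191142, -0.01589138],
       [-0.358065  , -0.20300757, -0.91136018],
       [ 0.77317207,  0.48273685, -0.41130291]]), 't': array([-0.21569008,  0.28395145,  0.39251162])}
side {'intrinsics': array([[407.80353071,   0.        , 274.05685191],
       [  0.        , 407.80353071, 199.36039591],
       [  0.        ,   0.        ,   1.        ]]), 'R': array([[-0.99095103, -0.13397386, -0.00818928],
       [-0.08421993,  0.66812926, -0.73926334],
       [ 0.10451346, -0.73188407, -0.67336665]]), 't': array([0.56224742, 0.0191451 , 0.92982156])}
wrist {'intrinsics': array([[347.81425273,   0.        , 283.30930824],
       [  0.        , 347.81425273, 207.71576528],
       [  0.        ,   0.        ,   1.        ]]), 'R': array([[ 3.77817787e-01,  9.25879665e-01, -7.52040248e-04],
       [ 8.78972464e-01, -3.58421175e-01,  3.14549946e-01],
       [ 2.90965851e-01, -1.19503587e-01, -9.49240626e-01]]), 't': array([-0.62342377, -0.04078541,  0.38111367])}
```

View pics/scene0.png

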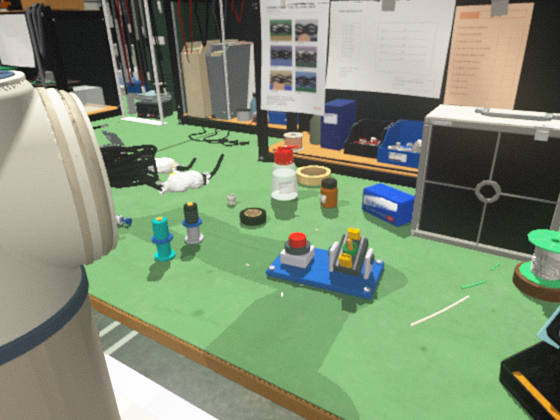

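View pics/side0.png

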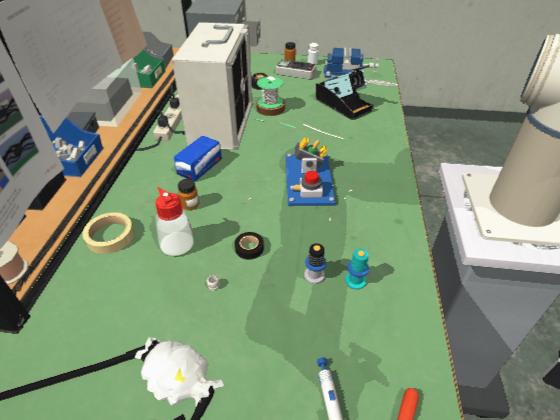

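The scene view shows the coupler (black grip, blue collar) at about (193,222), and the turquoise decoy at (163,240). In the side view they are at (316,262) and (358,268). The stand is at scene (325,270) and side (310,180). Next I'll enlarge both.

```bash
python3 - <<'E'
import cv2,numpy as np
a=cv2.imread('pics/scene0.png');b=cv2.imread('pics/side0.png')
def crop(im,x,y,w,h,s): return cv2.resize(im[y:y+h,x:x+w],None,fx=s,fy=s,interpolation=cv2.INTER_CUBIC)
o=np.zeros((600,800,3),np.uint8)
def put(im,x,y): o[y:y+im.shape[0],x:x+im.shape[1]]=im
put(crop(a,262,222,130,75,3)[:225],0,0) if 0 else None
put(crop(a,260,222,130,75,6)[:,:],0,0)        # scene stand x6  780x450 
put(crop(a,145,195,65,37,4)[:148],0,452)
cv2.imwrite('pics/c1.png',o)
o[:]=0
put(crop(b,278,132,66,80,6),0,0)   # 396x480
put(crop(b,296,230,80,64,5),398,0) #400x320
put(crop(a,145,198,70,66,4),398,322)
cv2.imwrite('pics/c2.png',o)
E
```

```text
(no output)
```

View pics/c1.png

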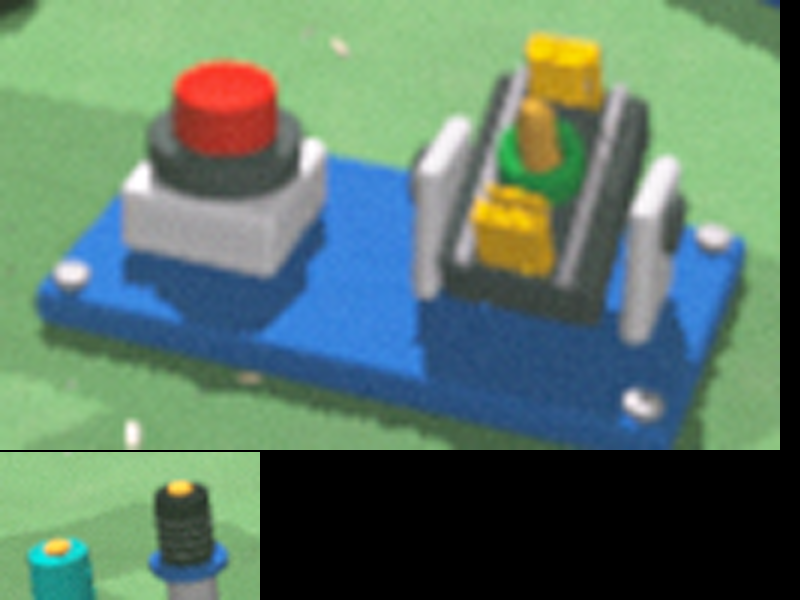

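View pics/c2.png

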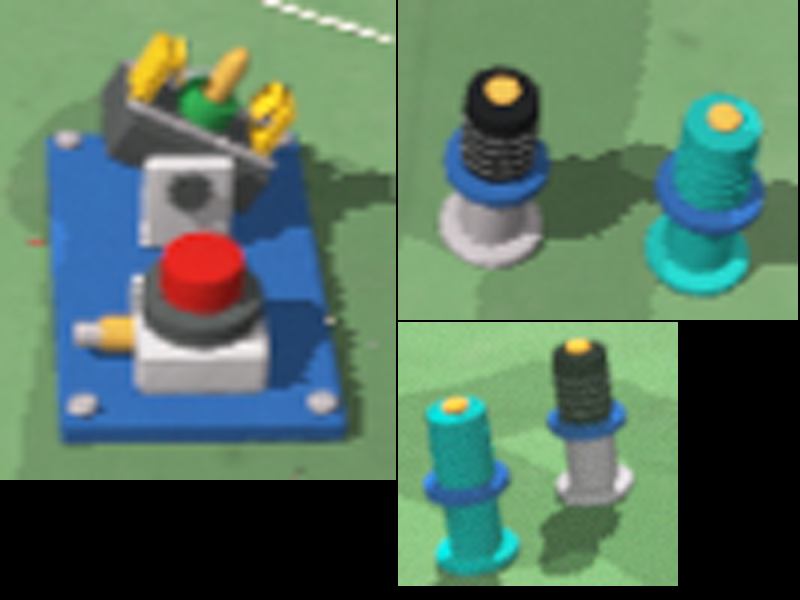

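The zoomed crops confirm the choice: the coupler meant has a black ribbed grip and steel foot (scene (190,204) stub, side (317,248)). The all-turquoise one is the decoy. The head leans towards the robot. Next I'll triangulate.

```bash
cat > h.py <<'E'
import numpy as np,cv2
from station import manip
from scipy.optimize import least_squares
from scipy.spatial.transform import Rotation as Ro
def proj(c,X):
    X=np.atleast_2d(X); p=(X@c['R'].T+c['t'])@c['intrinsics'].T
    return p[:,:2]/p[:,2:]
def tri(obs):  # [(calib,(u,v)),...]
    A=[]
    for c,(u,v) in obs:
        P=c['intrinsics']@np.c_[c['R'],c['t']]
        A+=[u*P[2]-P[0],v*P[2]-P[1]]
    X=np.linalg.svd(np.array(A))[2][-1];X=X[:3]/X[3]
    return X,[np.round(proj(c,X)[0]-uv,1) for c,uv in obs]
def onplane(c,uv,z):
    d=c['R'].T@np.linalg.inv(c['intrinsics'])@np.r_[uv,1]; o=-c['R'].T@c['t']
    return o+d*(z-o[2])/d[2]
def tool():
    s=manip.state(); q=s['ee_rot']; return s['eef_pos'],Ro.from_quat(np.r_[q[1:],q[0]]).as_matrix(),s
def delta(goal,Rg=None):
    p,R,s=tool(); print('tool shift mm',np.round(R.T@(np.array(goal)-p)*1000,1))
    if Rg is not None: print('rotvec deg',np.round(Ro.from_matrix(R.T@Rg).as_rotvec()*180/np.pi,2))
E
python3 - <<'E'
from h import *
S=manip.get_calibration('scene');D=manip.get_calibration('side')
f=lambda x,y:(260+x/6,222+y/6); g=lambda x,y:(278+x/6,132+y/6)
T=lambda n,a,b:print(n,*[np.round(v,4) for v in tri([(S,a),(D,b)])])
T('stub',(190,204),(317,247.6)); T('collar',(192,222),(315.8,264.4))
print('flange ctr z6 side',onplane(D,(296+93/5,230+220/5),.006))
print('stub z83',onplane(S,(190,204),.083),onplane(D,(317,247.6),.083))
T('vent',f(225,88),g(203,255)); T('tip',f(533,102),g(237,53))
T('sleeve top',f(541,148),g(208,97))
T('farjaw top',f(563,42),g(157,42)); T('nearjaw top',f(515,195),g(272,95))
pl={'FL(-x+y)':(f(42,290),g(345,428)),'BR(+x-y)':(f(743,238),g(50,137)),'FR':(f(668,428),g(292,135))}
for n,(a,b) in pl.items(): T(n,a,b);print(onplane(S,a,.012),onplane(D,b,.012))
print('BL',onplane(D,g(63,430),.012))
p,R,s=tool();print(p,R)
C=manip.get_calibration('wrist');print('cam in tool',R.T@(-C['R'].T@C['t']-p), R.T@C['R'].T)
E
```

```text
stub [0.4544 0.25   0.0819] [[-0.  0.]
 [-0. -0.]]
collar [0.455  0.2531 0.0392] [[-0.7  0.4]
 [-0.6 -0.6]]
flange ctr z6 side [0.45415878 0.25143413 0.006     ]
stub z83 [0.45262032 0.24808985 0.083     ] [0.45436425 0.25105997 0.083     ]
vent [0.4783 0.0129 0.0598] [[-0.  0.]
 [-0. -0.]]
tip [ 0.4729 -0.088   0.0848] [[-0.3  0.3]
 [-0.2 -0.3]]
sleeve top [ 0.4836 -0.0865  0.064 ] [[-0.5  0.5]
 [-0.3 -0.4]]
farjaw top [ 0.5045 -0.0841  0.0891] [[ 0.1 -0.1]
 [ 0.1  0.1]]
nearjaw top [ 0.4574 -0.0905  0.0639] [[-0.3  0.3]
 [-0.2 -0.2]]
FL(-x+y) [0.4206 0.0448 0.0084] [[-1.   0.8]
 [-0.7 -0.7]]
[0.41900406 0.04151165 0.012     ] [0.41925471 0.05100618 0.012     ]
BR(+x-y) [ 0.5525 -0.1262  0.0092] [[-0.5  0.6]
 [-0.3 -0.5]]
[ 0.55051358 -0.12771271  0.012     ] [ 0.55112605 -0.12034682  0.012     ]
FR [ 0.4479 -0.141   0.0097] [[-1.   1. ]
 [-0.5 -0.7]]
[ 0.44816778 -0.14243008  0.012     ] [ 0.44658801 -0.13476912  0.012     ]
BL [0.52523422 0.06550815 0.012     ]
[0.23553193 0.57840988 0.19089976] [[-9.26131933e-01  3.77199404e-01 -5.02349362e-04]
 [ 3.77199736e-01  9.26131260e-01 -1.11712101e-03]
 [ 4.38640671e-05 -1.22408749e-03 -9.99999250e-01]]
cam in tool [ 0.08071249 -0.00094479 -0.18332459] [[-6.67109581e-04 -9.49225743e-01 -3.14595048e-01]
 [ 9.99999548e-01 -8.46259932e-04  4.32881683e-04]
 [-6.77131621e-04 -3.14594617e-01  9.49225879e-01]]
```

View pics/wrist0.png

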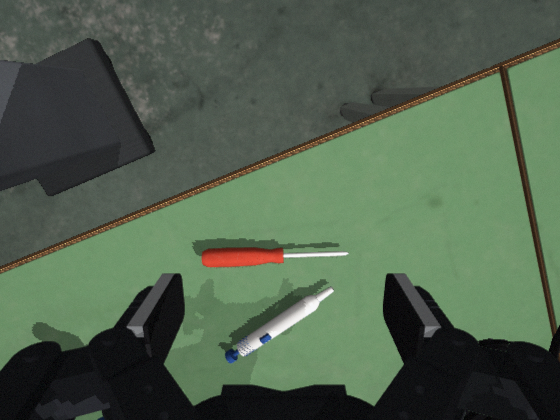

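```bash
python3 -m crank '[{"rz":8.5,"hand":0},{"rz":8.5,"hand":0},{"rz":8.5,"hand":0},{"rz":8.5,"hand":0},{"rz":8.5,"hand":0}]'
python3 -m crank '[{"rz":8.5,"hand":0},{"rz":8.5,"hand":0},{"tx":-48,"ty":9.7},{"tx":-48,"ty":9.7},{"tx":-48,"ty":9.7}]'
python3 -m crank '[{"tx":-48,"ty":9.7},{"tx":-48,"ty":9.7},{"tx":-48,"ty":9.7},{"tx":-48,"ty":9.7},{"tx":-48,"ty":9.7}]'
python3 -m crank '[{"tx":-48,"ty":9.7},{"tx":-48,"ty":9.7},{"tx":-48,"ty":9.7},{"tx":-48,"ty":9.7},{"tx":-48,"ty":9.7}]'
python3 -m crank '[{"tx":-48,"ty":9.7},{"tx":-48,"ty":9.7},{},{}]'
python3 - <<'E'
from h import *
p,R,s=tool();print(p,R,s['clock'],s['q'])
C=manip.get_calibration('wrist');im=manip.camera('wrist')
np.savez('pics/w1.npz',K=C['intrinsics'],R=C['R'],t=C['t'])
cv2.imwrite('pics/w1.png',cv2.cvtColor(im,cv2.COLOR_RGB2BGR))
E
```

```text
[0.23553193 0.57840988 0.19089976] [[-9.26131933e-01  3.77199404e-01 -5.02349362e-04]
 [ 3.77199736e-01  9.26131260e-01 -1.11712101e-03]
 [ 4.38640671e-05 -1.22408749e-03 -9.99999250e-01]] 0.15 [ 1.16502659e+00  4.23712253e-01  1.63050227e+00  2.32524245e-05
  1.08860283e+00 -1.90097393e-02]invalid input at $[0]: expected keys tx, ty, tz, rx, ry, rz, hand
invalid input at $[0]: expected keys tx, ty, tz, rx, ry, rz, hand
invalid input at $[0]: expected keys tx, ty, tz, rx, ry, rz, hand
invalid input at $[0]: expected keys tx, ty, tz, rx, ry, rz, hand
invalid input at $[0]: expected keys tx, ty, tz, rx, ry, rz, hand
```

View pics/w1.png

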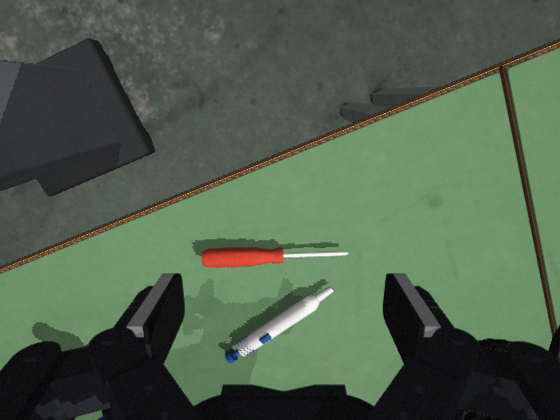

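The moves were refused because every row needs all seven keys, so the picture is unchanged from the start pose. I'll send full rows.

```bash
python3 -m crank '[{"tx":0,"ty":0,"tz":0,"rx":0,"ry":0,"rz":8.5,"hand":0},{"tx":0,"ty":0,"tz":0,"rx":0,"ry":0,"rz":8.5,"hand":0},{"tx":0,"ty":0,"tz":0,"rx":0,"ry":0,"rz":8.5,"hand":0},{"tx":0,"ty":0,"tz":0,"rx":0,"ry":0,"rz":8.5,"hand":0},{"tx":0,"ty":0,"tz":0,"rx":0,"ry":0,"rz":8.5,"hand":0}]'
python3 -m crank '[{"tx":0,"ty":0,"tz":0,"rx":0,"ry":0,"rz":8.5,"hand":0},{"tx":0,"ty":0,"tz":0,"rx":0,"ry":0,"rz":8.5,"hand":0},{"tx":-48,"ty":9.7,"tz":0,"rx":0,"ry":0,"rz":0,"hand":0},{"tx":-48,"ty":9.7,"tz":0,"rx":0,"ry":0,"rz":0,"hand":0},{"tx":-48,"ty":9.7,"tz":0,"rx":0,"ry":0,"rz":0,"hand":0}]'
python3 -m crank '[{"tx":-48,"ty":9.7,"tz":0,"rx":0,"ry":0,"rz":0,"hand":0},{"tx":-48,"ty":9.7,"tz":0,"rx":0,"ry":0,"rz":0,"hand":0},{"tx":-48,"ty":9.7,"tz":0,"rx":0,"ry":0,"rz":0,"hand":0},{"tx":-48,"ty":9.7,"tz":0,"rx":0,"ry":0,"rz":0,"hand":0},{"tx":-48,"ty":9.7,"tz":0,"rx":0,"ry":0,"rz":0,"hand":0}]'
```

```text
clock: 0.7
eef_pos: [0.2357, 0.5787, 0.1913]
ee_rot: [0.0, 0.537, 0.843, -0.0]
ft_force: [0.7, -0.4, -0.5]
width: 0.144
clock: 1.2
eef_pos: [0.2854, 0.439, 0.1911]
ee_rot: [0.0, 0.653, 0.757, -0.0]
ft_force: [0.8, -0.9, 0.6]
width: -0.004
clock: 1.7
eef_pos: [0.3684, 0.2083, 0.1917]
ee_rot: [0.0, 0.654, 0.757, 0.0]
ft_force: [1.0, 0.5, 0.6]
width: -0.004
```

```bash
python3 -m crank '[{"tx":-48,"ty":9.7,"tz":0,"rx":0,"ry":0,"rz":0,"hand":0},{"tx":-48,"ty":9.7,"tz":0,"rx":0,"ry":0,"rz":0,"hand":0},{"tx":-48,"ty":9.7,"tz":0,"rx":0,"ry":0,"rz":0,"hand":0},{"tx":-48,"ty":9.7,"tz":0,"rx":0,"ry":0,"rz":0,"hand":0},{"tx":-48,"ty":9.7,"tz":0,"rx":0,"ry":0,"rz":0,"hand":0}]'
python3 -m crank '[{"tx":-48,"ty":9.7,"tz":0,"rx":0,"ry":0,"rz":0,"hand":0},{"tx":-25,"ty":5,"tz":0,"rx":0,"ry":0,"rz":0,"hand":0},{"tx":0,"ty":0,"tz":0,"rx":0,"ry":0,"rz":0,"hand":0},{"tx":0,"ty":0,"tz":0,"rx":0,"ry":0,"rz":0,"hand":0}]'
cat > snap.py <<'E'
from h import *
import sys
n=sys.argv[1]
p,R,s=tool();print(p,s['clock'],s['q'],s['ft_force'],s['width']);print(R)
C=manip.get_calibration('wrist');im=manip.camera('wrist')
np.savez(f'pics/{n}.npz',intrinsics=C['intrinsics'],R=C['R'],t=C['t'])
cv2.imwrite(f'pics/{n}.png',cv2.cvtColor(im,cv2.COLOR_RGB2BGR))
E
python3 snap.py w2
python3 -m crank '[{"tx":-45,"ty":0,"tz":0,"rx":0,"ry":0,"rz":0,"hand":0},{"tx":-45,"ty":0,"tz":0,"rx":0,"ry":0,"rz":0,"hand":0},{"tx":0,"ty":0,"tz":0,"rx":0,"ry":0,"rz":0,"hand":0},{"tx":0,"ty":0,"tz":0,"rx":0,"ry":0,"rz":0,"hand":0}]'
python3 snap.py w3
python3 - <<'E'
import cv2,numpy as np
a=cv2.imread('pics/w2.png');b=cv2.imread('pics/w3.png')
o=np.zeros((600,800,3),np.uint8)
o[0:600,0:400]=cv2.resize(a[:,140:420],(400,600)); o[0:600,400:]=cv2.resize(b[:,140:420],(400,600))
cv2.imwrite('pics/c3.png',o)
E
```

```text
clock: 2.2
eef_pos: [0.4513, -0.0224, 0.1917]
ee_rot: [0.0, 0.654, 0.757, 0.0]
ft_force: [0.9, 0.8, 1.3]
width: -0.002
clock: 2.6
eef_pos: [0.4756, -0.0905, 0.1912]
ee_rot: [-0.001, 0.654, 0.756, -0.0]
ft_force: [-1.5, -0.2, 0.3]
width: -0.002
[ 0.47564371 -0.09051115  0.19120832] 2.6 [-2.12818988e-01  2.16641347e-01  1.93351267e+00  3.30982912e-04
  9.92464366e-01 -3.56939747e-01] [-1.47946797 -0.23473783  0.25491176] -0.0017412813426687587
[[-1.43442877e-01  9.89658148e-01 -9.44024482e-04]
 [ 9.89658405e-01  1.43443379e-01  4.87549627e-04]
 [ 6.17921523e-04 -8.64326243e-04 -9.99999436e-01]]
clock: 3.05
eef_pos: [0.4888, -0.1787, 0.1913]
ee_rot: [-0.0, 0.654, 0.757, 0.0]
ft_force: [0.2, 0.1, 0.1]
width: -0.001
[ 0.4887891  -0.17868737  0.19133851] 3.05 [-3.73553566e-01  2.70704969e-01  1.85906534e+00  3.71898105e-04
  1.01267148e+00 -5.19010756e-01] [0.17933329 0.05380652 0.05113317] -0.0006246979568680564
[[-1.44749560e-01  9.89468094e-01 -6.75430415e-04]
 [ 9.89468080e-01  1.44749970e-01  6.03568982e-04]
 [ 6.94980782e-04 -5.80950492e-04 -9.99999590e-01]]
```

View pics/c3.png

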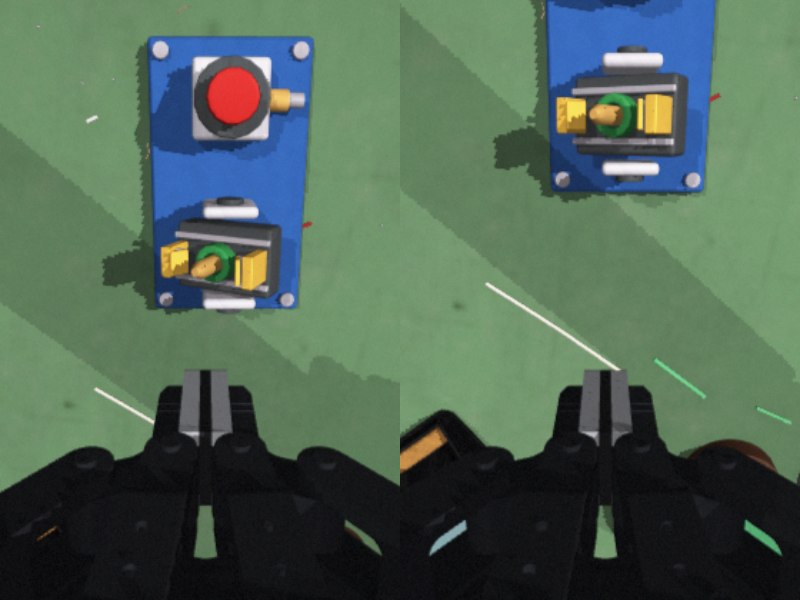

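The wrist pictures show both ends of the stand. In w2 the vent is at roughly (303,67) px and the post tip at (282,188) px; in w3 the post tip is at (280,79) px. I'll enlarge the head for precise picks.

```bash
python3 - <<'E'
import cv2,numpy as np
a=cv2.imread('pics/w2.png');b=cv2.imread('pics/w3.png')
o=np.zeros((600,800,3),np.uint8)
# w2 head: u 245..340, v 135..220 ; w3 u 245..345 v 25..140
o[0:300,:]=cv2.resize(a[152:212,250:410-60+60][:, :100],(500,300),interpolation=cv2.INTER_CUBIC).repeat(1,1)[:, :].__class__ and cv2.copyMakeBorder(cv2.resize(a[152:212,250:350],(500,300),interpolation=cv2.INTER_CUBIC),0,0,0,300,cv2.BORDER_CONSTANT)
o[300:,:500]=cv2.resize(b[48:108,250:350],(500,300),interpolation=cv2.INTER_CUBIC)
cv2.imwrite('pics/c4.png',o[:, :500])
for im,n in((a,'w2'),(b,'w3')):
    h=cv2.cvtColor(im,cv2.COLOR_BGR2HSV)
    m=cv2.inRange(h,(105,140,60),(122,255,255)); k,l,st,c=cv2.connectedComponentsWithStats(m)
    i=1+st[1:,4].argmax(); pts=cv2.findNonZero((l==i).astype(np.uint8))
    hull=cv2.convexHull(pts); q=cv2.approxPolyDP(hull,5,True); print(n,'blue',q.reshape(-1,2).tolist())
    r=cv2.inRange(h,(0,180,90),(6,255,255)); k,l,st,c=cv2.connectedComponentsWithStats(r); i=1+st[1:,4].argmax(); print('red',st[i],c[i])
    g=cv2.inRange(h,(62,170,30),(85,255,255)); k,l,st,c=cv2.connectedComponentsWithStats(g); i=1+st[1:,4].argmax(); print('green',st[i],c[i])
E
```

```text
w2 blue [[357, 26], [347, 213], [250, 214], [244, 27]]
red [ 285   47   37   40 1151] [302.86794092  66.67940921]
green [300 183   2   2   2] [300.5 183.5]
w3 blue [[360, 0], [351, 132], [248, 133], [242, 0]]
red [357  66   6   4  11] [359.72727273  67.81818182]
green [302  80   2   2   2] [302.5  80.5]
```

View pics/c4.png

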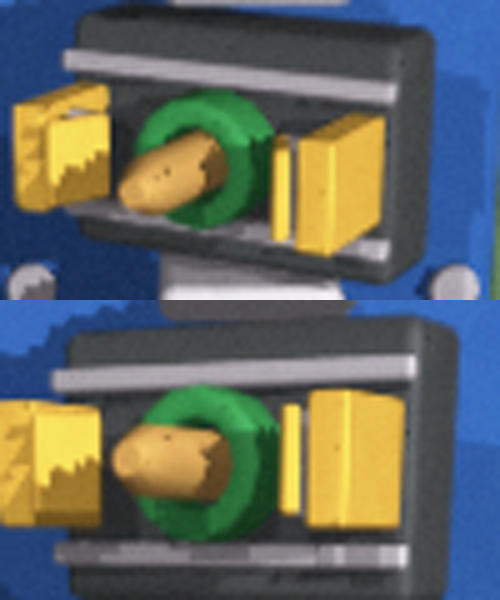

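```bash
cat > fit.py <<'E'
from h import *
S=manip.get_calibration('scene');D=manip.get_calibration('side')
W2=dict(np.load('pics/w2.npz'));W3=dict(np.load('pics/w3.npz'))
f=lambda x,y:(260+x/6,222+y/6); g=lambda x,y:(278+x/6,132+y/6)
cor=lambda a,b:np.array([a*.055,b*.095,.012])
def st(p): return np.r_[p[0],p[1],0],Ro.from_euler('z',p[2]).as_matrix()
obsS=[(W2,cor(1,1),(357,26)),(W2,cor(1,-1),(347.5,214)),(W2,cor(-1,-1),(249.5,214)),(W2,cor(-1,1),(244,26.5)),
 (W3,cor(1,-1),(351.5,133)),(W3,cor(-1,-1),(247.5,133.5))]
obsP=[(W2,.036,(276.4,191)),(W2,.014,(289.2,184)),(W3,.036,(275.2,78.4)),(W3,.014,(290.6,80.4)),
 (S,.036,f(533,102)),(D,.036,g(237,53)),(S,.014,f(541,148)),(D,.014,g(208,97))]
def res(p,parts=False):
    t,R=st(p); A=R@np.array([-np.sin(p[6]),0,np.cos(p[6])])
    rs=[proj(c,t+R@X)[0]-uv for c,X,uv in obsS]
    rp=[proj(c,p[3:6]+z*A)[0]-uv for c,z,uv in obsP]
    if parts: return np.round(rs,1),np.round(rp,1)
    loc=R.T@(p[3:6]-t)
    return np.r_[np.ravel(rs),np.ravel(rp)*np.repeat([1,1,1,1,1.5,1.5,1.5,1.5],2),(loc[1]+.045)*300]
r=least_squares(res,[.485,-.04,.14,.49,-.085,.05,.48]);p=r.x
t,R=st(p)
if __name__=='__main__':
    print(np.round(p,4));a,b=res(p,1);print(a.tolist(),b.tolist())
    print('port local',R.T@(p[3:6]-t))
    print('vent nominal',t+R@[0,.055,.0598],'ray w2',onplane(W2,(302.9,66.7),.058),'stand tip tri w',tri([(W2,obsP[0][2]),(W3,obsP[2][2])]))
    p2,R2,s=tool(); delta([*(t+R@[0,.055,0])[:2],.10])
E
python3 fit.py
```

```text
[ 0.4851 -0.0429  0.1474  0.4882 -0.0875  0.0545  0.5373]
[[2.3, -1.8], [0.8, 1.7], [-0.6, 2.1], [-2.3, -1.8], [1.5, 0.9], [-1.7, 0.7]] [[0.8, -1.6], [0.7, -0.1], [1.0, 0.6], [-0.4, -0.6], [0.2, 1.1], [1.1, -0.9], [0.1, 0.2], [0.9, -1.7]]
port local [-0.00356524 -0.04459033  0.05449653]
vent nominal [0.47705245 0.01148838 0.0598    ] ray w2 [0.47726127 0.01168405 0.058     ] stand tip tri w (array([ 0.46925702, -0.09016129,  0.0914086 ]), [array([-0.,  0.]), array([ 0., -0.])])
tool shift mm [189.1  16.3  91.4]
```

```bash
python3 - <<'E'
from fit import *
k=lambda x,y:(250+x/5,152+y/5); m=lambda x,y:(250+x/5,48+(y-300)/5)
yaw=p[2]
def ang(a,b,n):
    d=R.T@(b-a); print(n,np.round(a,4),np.round(b,4),'len',np.linalg.norm(d),'tilt',np.arctan2(d[2],d[0]))
a,ra=tri([(S,f(462,262)),(W2,k(65,58)),(W3,m(55,380))]);b,rb=tri([(S,f(518,75)),(W2,k(397,92)),(W3,m(417,366))]);print(ra,rb)
ang(a,b,'+y strip')
a,ra=tri([(S,f(563,283)),(W2,k(68,208)),(W3,m(57,553))]);b,rb=tri([(S,f(618,92)),(W2,k(389,250)),(W3,m(408,556))]);print(ra,rb)
ang(a,b,'-y strip')
for nm,sel in (('wrist only',[0,1,2,3]),('fixed only',[4,5,6,7])):
    o=[obsP[i] for i in sel]
    F=lambda q:np.ravel([proj(c,q[:3]+z*(R@[-np.sin(q[3]),0,np.cos(q[3])]))[0]-uv for c,z,uv in o])
    q=least_squares(F,p[3:7]).x; print(nm,q)
E
python3 -m crank '[{"tx":48,"ty":4,"tz":0,"rx":0,"ry":0,"rz":0,"hand":0},{"tx":48,"ty":4,"tz":0,"rx":0,"ry":0,"rz":0,"hand":0},{"tx":48,"ty":4,"tz":0,"rx":0,"ry":0,"rz":0,"hand":0},{"tx":45,"ty":4,"tz":15,"rx":0,"ry":0,"rz":0,"hand":0},{"tx":0,"ty":0,"tz":45,"rx":0,"ry":0,"rz":0,"hand":0}]'
python3 -m crank '[{"tx":0,"ty":0,"tz":31,"rx":0,"ry":0,"rz":0,"hand":0},{"tx":0,"ty":0,"tz":0,"rx":0,"ry":0,"rz":0,"hand":0},{"tx":0,"ty":0,"tz":0,"rx":0,"ry":0,"rz":0,"hand":0}]'; python3 -c "
from fit import *
delta([*(t+R@[0,.055,0])[:2],.065])"
```

```text
[array([ 0.2, -0. ]), array([-0. , -0.4]), array([-0.2, -0.1])] [array([ 1. , -0.1]), array([-0.5, -1.7]), array([-0.4, -1. ])]
+y strip [ 0.4536 -0.0783  0.0411] [ 0.513  -0.069   0.0703] len 0.06685411741598735 tilt 0.45213364161137837
[array([ 0.5, -0.1]), array([-0.3, -1.1]), array([-0.2, -0.1])] [array([ 0.8, -0.2]), array([-0.4, -1.4]), array([-0.4, -0.8])]
-y strip [ 0.4577 -0.1073  0.0416] [ 0.5171 -0.0982  0.0707] len 0.06682988884202105 tilt 0.4517348227629459
wrist only [ 0.48823282 -0.08760967  0.05778182  0.56128174]
fixed only [ 0.48960175 -0.08576007  0.05234379  0.4671342 ]
clock: 3.6
eef_pos: [0.4798, 0.0159, 0.1344]
ee_rot: [0.003, 0.651, 0.759, 0.003]
ft_force: [1.9, -0.6, 0.2]
width: 0.001
clock: 3.9
eef_pos: [0.4769, 0.0109, 0.1008]
ee_rot: [-0.001, 0.653, 0.757, -0.0]
ft_force: [0.6, 0.1, 0.3]
width: 0.001
tool shift mm [ 0.5  0.2 35.8]
```

```bash
python3 -m crank '[{"tx":0,"ty":0,"tz":34,"rx":0,"ry":0,"rz":0,"hand":0},{"tx":0,"ty":0,"tz":4,"rx":0,"ry":0,"rz":0,"hand":0},{"tx":0,"ty":0,"tz":4,"rx":0,"ry":0,"rz":0,"hand":0}]'
python3 -m crank '[{"tx":0,"ty":0,"tz":3,"rx":0,"ry":0,"rz":0,"hand":0},{"tx":0,"ty":0,"tz":2,"rx":0,"ry":0,"rz":0,"hand":0}]'
python3 -m crank '[{"tx":0,"ty":0,"tz":3,"rx":0,"ry":0,"rz":0,"hand":0},{"tx":0,"ty":0,"tz":0,"rx":0,"ry":0,"rz":0,"hand":0}]'
python3 -m crank '[{"tx":0,"ty":0,"tz":2,"rx":0,"ry":0,"rz":0,"hand":0},{"tx":0,"ty":0,"tz":0,"rx":0,"ry":0,"rz":0,"hand":0}]'
```

```text
clock: 4.2
eef_pos: [0.4781, 0.0099, 0.0596]
ee_rot: [0.0, 0.654, 0.757, 0.0]
ft_force: [-0.0, -0.3, 0.8]
width: 0.002
clock: 4.4
eef_pos: [0.4784, 0.0098, 0.0545]
ee_rot: [0.001, 0.654, 0.757, 0.001]
ft_force: [0.4, 0.1, 0.7]
width: 0.001
clock: 4.6
eef_pos: [0.4777, 0.0098, 0.0506]
ee_rot: [0.0, 0.654, 0.757, 0.0]
ft_force: [0.3, 0.0, 0.3]
width: -0.003
clock: 4.8
eef_pos: [0.4775, 0.0099, 0.0484]
ee_rot: [-0.0, 0.654, 0.757, -0.0]
ft_force: [-0.3, -0.6, 0.2]
width: 0.001
```

```bash
python3 -m crank '[{"tx":0,"ty":0,"tz":2,"rx":0,"ry":0,"rz":0,"hand":0},{"tx":0,"ty":0,"tz":0,"rx":0,"ry":0,"rz":0,"hand":0}]'
python3 -m crank '[{"tx":0,"ty":0,"tz":2,"rx":0,"ry":0,"rz":0,"hand":0},{"tx":0,"ty":0,"tz":0,"rx":0,"ry":0,"rz":0,"hand":0}]'
python3 - <<'E'
from h import *
im=manip.camera('side'); cv2.imwrite('pics/s5.png',cv2.cvtColor(im,cv2.COLOR_RGB2BGR))
a=cv2.cvtColor(im,cv2.COLOR_RGB2BGR);b=manip.camera('scene');b=cv2.cvtColor(b,cv2.COLOR_RGB2BGR)
o=np.hstack([cv2.resize(a[120:220,260:360],(400,400)),cv2.resize(b[200:300,260:360],(400,400))]);cv2.imwrite('pics/c5.png',o)
E
```

```text
clock: 5.0
eef_pos: [0.4774, 0.0099, 0.0463]
ee_rot: [-0.0, 0.654, 0.757, -0.0]
ft_force: [0.2, 0.3, -0.3]
width: 0.002
clock: 5.2
eef_pos: [0.4774, 0.0099, 0.0443]
ee_rot: [-0.0, 0.654, 0.757, -0.0]
ft_force: [-0.0, 0.1, -0.3]
width: -0.006
```

View pics/c5.png

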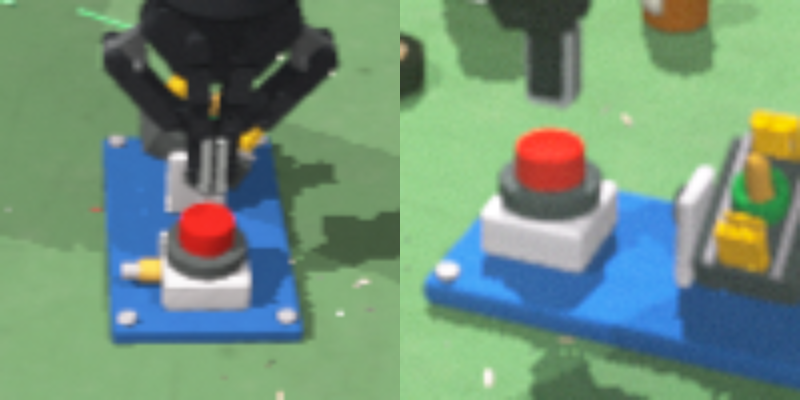

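The fingertips are above the plunger, at side (311,167.5) against vent top (312,174), and scene (298.7,225) against (297.5,235). I'll check the TCP against the cameras.

```bash
python3 - <<'E'
from fit import *
p2,R2,s=tool();print(p2,s['clock'])
print('TCP proj side',proj(D,p2),'scene',proj(S,p2))
print('tip tri',tri([(D,(311.3,168)),(S,(298.5,225.5))]))
print('vent tri',tri([(D,(311.8,174.5)),(S,(297.5,236.7))]))
im=manip.camera('side');
W=manip.get_calibration('wrist');print('TCP proj wrist',proj(W,p2), 'R2',R2.round(3))
E
```

```text
[0.47754653 0.00988995 0.04443745] 5.3
TCP proj side [[311.84163502 178.88865841]] scene [[298.71172932 244.7017139 ]]
tip tri (array([0.48123461, 0.01346889, 0.08008426]), [array([-0.3, -0.5]), array([-0.5,  0.5])])
vent tri (array([0.47830728, 0.01286197, 0.05979047]), [array([-0., -0.]), array([-0.,  0.])])
TCP proj wrist [[284.18874848 239.62532886]] R2 [[-0.145  0.989 -0.   ]
 [ 0.989  0.145 -0.   ]
 [ 0.    -0.    -1.   ]]
```

Both the fixed cameras and the wrist view put the real fingertips about 36 mm behind the reported TCP, and no contact force appeared either. So I'll treat the tips as 36 mm short and go down by force.

```bash
python3 -m crank '[{"tx":0,"ty":0,"tz":10,"rx":0,"ry":0,"rz":0,"hand":0},{"tx":0,"ty":0,"tz":6,"rx":0,"ry":0,"rz":0,"hand":0},{"tx":0,"ty":0,"tz":3,"rx":0,"ry":0,"rz":0,"hand":0},{"tx":0,"ty":0,"tz":0,"rx":0,"ry":0,"rz":0,"hand":0}]'
for i in 1 2 3; do python3 -m crank '[{"tx":0,"ty":0,"tz":3,"rx":0,"ry":0,"rz":0,"hand":0},{"tx":0,"ty":0,"tz":0,"rx":0,"ry":0,"rz":0,"hand":0}]' | grep -E 'eef|force'; done
```

```text
clock: 5.75
eef_pos: [0.477, 0.0099, 0.0247]
ee_rot: [-0.001, 0.654, 0.757, -0.001]
ft_force: [0.5, -0.7, 0.3]
width: 0.002
eef_pos: [0.4777, 0.0099, 0.0224]
ft_force: [0.2, -0.3, -0.2]
eef_pos: [0.4778, 0.0099, 0.0196]
ft_force: [1.1, 0.2, 3.6]
eef_pos: [0.4778, 0.0099, 0.0165]
ft_force: [-0.6, -0.8, 5.4]
```

```bash
for i in 1 2 3 4; do python3 -m crank '[{"tx":0,"ty":0,"tz":3,"rx":0,"ry":0,"rz":0,"hand":0},{"tx":0,"ty":0,"tz":0,"rx":0,"ry":0,"rz":0,"hand":0}]' | grep -E 'eef|force'; done
```

```text
eef_pos: [0.4779, 0.0099, 0.0136]
ft_force: [-1.0, 0.3, 6.0]
eef_pos: [0.4779, 0.0099, 0.0107]
ft_force: [-0.3, 0.4, 7.3]
eef_pos: [0.4781, 0.0098, 0.0098]
ft_force: [-7.6, 0.2, 37.0]
eef_pos: [0.4784, 0.0098, 0.0093]
ft_force: [-17.4, 0.4, 75.3]
```

The plunger bottomed at reported z 0.0098, a 12 mm stroke from contact, and the hard stop was felt. I'll release it and retreat, then turn and open for the coupler.

```bash
python3 -m crank '[{"tx":0,"ty":0,"tz":-10,"rx":0,"ry":0,"rz":0,"hand":0},{"tx":0,"ty":0,"tz":-40,"rx":0,"ry":0,"rz":0,"hand":0},{"tx":0,"ty":0,"tz":-50,"rx":0,"ry":0,"rz":0,"hand":0},{"tx":0,"ty":0,"tz":-45,"rx":0,"ry":0,"rz":0,"hand":0.6},{"tx":45,"ty":0,"tz":0,"rx":0,"ry":0,"rz":-8.5,"hand":0.6}]'
python3 -m crank '[{"tx":0,"ty":0,"tz":0,"rx":0,"ry":0,"rz":-8.5,"hand":0.6},{"tx":0,"ty":0,"tz":0,"rx":0,"ry":0,"rz":-8.5,"hand":0.6},{"tx":0,"ty":0,"tz":0,"rx":0,"ry":0,"rz":-8.5,"hand":0.6},{"tx":0,"ty":0,"tz":0,"rx":0,"ry":0,"rz":-8.5,"hand":0.6},{"tx":0,"ty":0,"tz":0,"rx":0,"ry":0,"rz":-8.5,"hand":0.6}]'
python3 - <<'E'
from fit import *
print('decoy',tri([(S,(159.5,218.8)),(D,(361.2,253.2))]))
# red now vs start: plunger back up?
for n,c in(('scene',0),('side',0)):
    for im in (np.load(f'pics/{n}0.npy'),manip.camera(n)):
        h=cv2.cvtColor(im,cv2.COLOR_RGB2HSV)[130:300,250:400]; m=cv2.inRange(h,(0,180,90),(6,255,255));k,l,s,ce=cv2.connectedComponentsWithStats(m);i=1+s[1:,4].argmax();print(n,s[i])
p2,R2,s=tool();print(R2.round(3),s['width'],s['clock'])
delta([.4545,.2507,.155]); delta([.4545,.2507,.155]-.02*0*R2[:,0])
E
```

```text
clock: 7.65
eef_pos: [0.4762, 0.0523, 0.1552]
ee_rot: [0.005, 0.597, 0.802, 0.004]
ft_force: [0.7, 0.4, -1.0]
width: 0.335
clock: 8.15
eef_pos: [0.4707, 0.0545, 0.1492]
ee_rot: [-0.0, 0.261, 0.965, -0.0]
ft_force: [-0.2, -0.8, 0.3]
width: 0.602
decoy (array([0.37541092, 0.25268757, 0.08140439]), [array([-0.1,  0. ]), array([-0.1, -0.1])])
scene [ 24  16  24  17 254]
scene [ 39 103  17  14 196]
side [ 55  41  13  13 141]
side [ 55  41  13  13 141]
[[-0.861  0.509 -0.001]
 [ 0.509  0.861 -0.   ]
 [ 0.001 -0.    -1.   ]] 0.5999606964195724 8.25
tool shift mm [113.9 160.7  -5.8]
tool shift mm [113.9 160.7  -5.8]
```

```bash
python3 -m crank '[{"tx":28.5,"ty":40.2,"tz":0,"rx":0,"ry":0,"rz":0,"hand":0.6},{"tx":28.5,"ty":40.2,"tz":0,"rx":0,"ry":0,"rz":0,"hand":0.6},{"tx":28.5,"ty":40.2,"tz":0,"rx":0,"ry":0,"rz":0,"hand":0.6},{"tx":28.5,"ty":40.2,"tz":0,"rx":0,"ry":0,"rz":0,"hand":0.6},{"tx":0,"ty":0,"tz":40,"rx":0,"ry":0,"rz":0,"hand":0.6}]'
python3 -m crank '[{"tx":0,"ty":0,"tz":0,"rx":0,"ry":0,"rz":0,"hand":0.6},{"tx":0,"ty":0,"tz":0,"rx":0,"ry":0,"rz":0,"hand":0.6}]'; python3 snap.py w4
python3 - <<'E'
from h import *
W=dict(np.load('pics/w4.npz'));p,R,s=tool()
im=cv2.imread('pics/w4.png')
for z in(.083,.044,.006):
    q=proj(W,[.4545,.2507,z])[0]; r=proj(W,np.r_[p[:2],z])[0]; print(z,'expected coupler',q,'tool axis',r)
E
```

```text
clock: 8.75
eef_pos: [0.4589, 0.2582, 0.1132]
ee_rot: [0.004, 0.264, 0.964, 0.005]
ft_force: [0.2, -0.7, 0.3]
width: 0.604
clock: 8.95
eef_pos: [0.4539, 0.25, 0.109]
ee_rot: [-0.001, 0.265, 0.964, -0.001]
ft_force: [-0.4, -0.2, 0.9]
width: 0.6
[0.45389435 0.25003575 0.10896207] 8.95 [ 4.80635659e-01  3.87981504e-01  1.92181417e+00 -1.89290317e-04
  8.35235542e-01 -5.52704092e-01] [-0.39349496 -0.22640985  0.87654907] 0.6002906760060369
[[-0.8590762   0.51183902 -0.00298407]
 [ 0.51184494  0.85907614 -0.00171424]
 [ 0.00168613 -0.00300004 -0.99999408]]
0.083 expected coupler [286.07807196 224.59256643] tool axis [285.69071797 225.60455651]
0.044 expected coupler [285.78790807 205.94404782] tool axis [285.45569897 206.82823172]
0.006 expected coupler [285.57475163 192.24471488] tool axis [285.28301087 193.03169659]
```

View pics/w4.png

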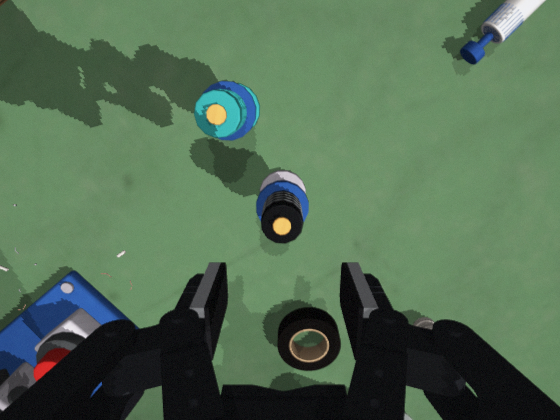

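The coupler stub is at (282,226), against a prediction of (286,225), so it is centred between the fingers. The tape at (310,335) and decoy at (227,110) are clear. I'll descend and grip.

```bash
python3 -m crank '[{"tx":0,"ty":-1,"tz":45,"rx":0,"ry":0,"rz":0,"hand":0.6},{"tx":0,"ty":0,"tz":40,"rx":0,"ry":0,"rz":0,"hand":0.6},{"tx":0,"ty":0,"tz":12,"rx":0,"ry":0,"rz":0,"hand":0.6},{"tx":0,"ty":0,"tz":0,"rx":0,"ry":0,"rz":0,"hand":0.6},{"tx":0,"ty":0,"tz":0,"rx":0,"ry":0,"rz":0,"hand":0.6}]'
python3 -m crank '[{"tx":0,"ty":0,"tz":0,"rx":0,"ry":0,"rz":0,"hand":0.2},{"tx":0,"ty":0,"tz":0,"rx":0,"ry":0,"rz":0,"hand":0.2},{"tx":0,"ty":0,"tz":0,"rx":0,"ry":0,"rz":0,"hand":0.1},{"tx":0,"ty":0,"tz":0,"rx":0,"ry":0,"rz":0,"hand":0.1},{"tx":0,"ty":0,"tz":0,"rx":0,"ry":0,"rz":0,"hand":0.1}]' 70
```

```text
clock: 9.5
eef_pos: [0.4558, 0.2501, 0.0141]
ee_rot: [0.001, 0.265, 0.964, 0.001]
ft_force: [0.5, -0.0, 0.1]
width: 0.598
clock: 10.0
eef_pos: [0.4558, 0.2506, 0.0143]
ee_rot: [0.001, 0.264, 0.964, 0.001]
ft_force: [-0.7, -1.4, 8.4]
width: 0.308
```

Gripped, with opening 26 mm and the fingertips resting on the collar. That puts the reported TCP 14 mm above the coupler's underside. I'll lift and then work out the port approach.

```bash
python3 -m crank '[{"tx":0,"ty":0,"tz":-15,"rx":0,"ry":0,"rz":0,"hand":0.1},{"tx":0,"ty":0,"tz":-40,"rx":0,"ry":0,"rz":0,"hand":0.1},{"tx":0,"ty":0,"tz":-40,"rx":0,"ry":0,"rz":0,"hand":0.1},{"tx":0,"ty":0,"tz":-45,"rx":0,"ry":0,"rz":0,"hand":0.1},{"tx":0,"ty":0,"tz":0,"rx":0,"ry":0,"rz":8.5,"hand":0.1}]'
python3 -m crank '[{"tx":0,"ty":0,"tz":0,"rx":0,"ry":0,"rz":8.5,"hand":0.1},{"tx":0,"ty":0,"tz":0,"rx":0,"ry":0,"rz":8.5,"hand":0.1},{"tx":0,"ty":0,"tz":0,"rx":0,"ry":0,"rz":8.5,"hand":0.1},{"tx":0,"ty":0,"tz":0,"rx":0,"ry":0,"rz":8.5,"hand":0.1},{"tx":0,"ty":0,"tz":0,"rx":0,"ry":0,"rz":8.3,"hand":0.1}]'
cat > goal.py <<'E'
from fit import *
TH=.465
q=least_squares(lambda v:res(np.r_[v,TH]),p[:6]).x
t,R=st(q); A=R@[-np.sin(TH),0,np.cos(TH)]; P=q[3:6]
Rg=np.c_[R@[0,1,0],np.cross(-A,R@[0,1,0]),-A]
def goal(z,off=.0143): return P+A*(z+off)
if __name__=='__main__':
    print(q.round(4),A,'tip',P+.036*A,res(np.r_[q,TH],1)[1].tolist())
    p2,R2,s=tool();print(p2,R2.round(3),s['width'],s['clock'],s['ft_force'])
    print('goal50',goal(.05),'world delta',goal(.05)-p2);delta(goal(.05),Rg)
E
python3 goal.py
```

```text
clock: 10.5
eef_pos: [0.4583, 0.2521, 0.1593]
ee_rot: [0.004, 0.336, 0.942, 0.004]
ft_force: [0.0, 0.2, -1.9]
width: 0.307
clock: 11.0
eef_pos: [0.4545, 0.2501, 0.1534]
ee_rot: [0.0, 0.655, 0.756, 0.001]
ft_force: [0.4, 0.4, -1.9]
width: 0.305
[ 0.4851 -0.0429  0.1474  0.4866 -0.0878  0.0537] [-0.44356142 -0.06585037  0.89382157] tip [ 0.47058291 -0.09014756  0.08583367] [[1.6, -1.5], [-0.1, -0.2], [1.9, 0.5], [-1.3, -0.6], [0.4, 0.7], [0.9, -1.0], [-0.0, 0.6], [1.2, -1.6]]
[0.45450063 0.25009269 0.15337742] [[-0.143  0.99   0.001]
 [ 0.99   0.143  0.001]
 [ 0.     0.001 -1.   ]] 0.30496973144359923 11.0 [ 0.39726132  0.42314145 -1.88519388]
goal50 [ 0.45803012 -0.09201112  0.11112882] world delta [ 0.00352948 -0.34210381 -0.0422486 ]
tool shift mm [-339.1  -45.3   42.1]
rotvec deg [-26.58   0.04  -0.25]
```

```bash
python3 -m crank '[{"tx":-48,"ty":-7,"tz":0,"rx":0,"ry":0,"rz":0,"hand":0.1},{"tx":-48,"ty":-7,"tz":0,"rx":0,"ry":0,"rz":0,"hand":0.1},{"tx":-48,"ty":-7,"tz":0,"rx":0,"ry":0,"rz":0,"hand":0.1},{"tx":-48,"ty":-7,"tz":0,"rx":0,"ry":0,"rz":0,"hand":0.1},{"tx":-48,"ty":-7,"tz":0,"rx":0,"ry":0,"rz":0,"hand":0.1}]'
python3 -m crank '[{"tx":-48,"ty":-5,"tz":0,"rx":0,"ry":0,"rz":0,"hand":0.1},{"tx":-48,"ty":-5,"tz":0,"rx":0,"ry":0,"rz":0,"hand":0.1},{"tx":0,"ty":0,"tz":0,"rx":-8.5,"ry":0,"rz":0,"hand":0.1},{"tx":0,"ty":0,"tz":0,"rx":-8.5,"ry":0,"rz":0,"hand":0.1},{"tx":0,"ty":0,"tz":0,"rx":-8.5,"ry":0,"rz":0,"hand":0.1}]'
python3 -m crank '[{"tx":0,"ty":0,"tz":0,"rx":-1,"ry":0,"rz":0,"hand":0.1},{"tx":0,"ty":0,"tz":0,"rx":0,"ry":0,"rz":0,"hand":0.1},{"tx":0,"ty":0,"tz":0,"rx":0,"ry":0,"rz":0,"hand":0.1}]'
python3 goal.py
```

```text
clock: 11.5
eef_pos: [0.4554, 0.0058, 0.1534]
ee_rot: [0.001, 0.652, 0.758, 0.001]
ft_force: [0.8, 0.2, -1.6]
width: 0.308
clock: 12.0
eef_pos: [0.4593, -0.0855, 0.1526]
ee_rot: [0.124, 0.638, 0.744, 0.152]
ft_force: [-0.3, 1.4, -1.9]
width: 0.305
clock: 12.3
eef_pos: [0.4615, -0.0851, 0.1529]
ee_rot: [0.128, 0.637, 0.744, 0.158]
ft_force: [1.1, 1.4, -1.3]
width: 0.307
[ 0.4851 -0.0429  0.1474  0.4866 -0.0878  0.0537] [-0.44356142 -0.06585037  0.89382157] tip [ 0.47058291 -0.09014756  0.08583367] [[1.6, -1.5], [-0.1, -0.2], [1.9, 0.5], [-1.3, -0.6], [0.4, 0.7], [0.9, -1.0], [-0.0, 0.6], [1.2, -1.6]]
[ 0.46152151 -0.08511547  0.15288107] [[-0.156  0.907  0.391]
 [ 0.988  0.139  0.072]
 [ 0.011  0.398 -0.918]] 0.30670682770348767 12.3 [ 1.05685748  1.37345185 -1.32705814]
goal50 [ 0.45803012 -0.09201112  0.11112882] world delta [-0.00349139 -0.00689566 -0.04175225]
tool shift mm [ -6.7 -20.7  36.4]
rotvec deg [-3.22 -0.78  0.23]
```

```bash
python3 -m crank '[{"tx":-6.7,"ty":-20.7,"tz":10,"rx":0,"ry":0,"rz":0,"hand":0.1},{"tx":0,"ty":0,"tz":20,"rx":0,"ry":0,"rz":0,"hand":0.1},{"tx":0,"ty":0,"tz":0,"rx":-3.2,"ry":-0.8,"rz":0.2,"hand":0.1},{"tx":0,"ty":0,"tz":0,"rx":0,"ry":0,"rz":0,"hand":0.1},{"tx":0,"ty":0,"tz":0,"rx":0,"ry":0,"rz":0,"hand":0.1}]'
python3 goal.py | tail -3; python3 snap.py w5
python3 - <<'E'
from goal import *
a=cv2.cvtColor(manip.camera('side'),cv2.COLOR_RGB2BGR);b=cv2.cvtColor(manip.camera('scene'),cv2.COLOR_RGB2BGR);w=cv2.imread('pics/w5.png')
cv2.imwrite('pics/sd6.png',a);cv2.imwrite('pics/sc6.png',b)
o=np.zeros((600,800,3),np.uint8)
o[:400,:400]=cv2.resize(a[95:175,275:355],(400,400),interpolation=cv2.INTER_CUBIC);o[:400,400:]=cv2.resize(b[180:260,305:385],(400,400),interpolation=cv2.INTER_CUBIC)
o[400:,:267]=cv2.resize(w,(267,200)); o[400:,270:670]=cv2.resize(w[150:350,140:540],(400,200))
cv2.imwrite('pics/c6.png',o)
p2,R2,s=tool();c0=p2+.0143*R2[:,2]
for n,C in(('side',D),('scene',S)): print(n,'flange',proj(C,c0),'collar',proj(C,c0-.044*R2[:,2]),'stub top',proj(C,c0-.083*R2[:,2]),'tip',proj(C,P+.036*A))
E
```

```text
clock: 12.8
eef_pos: [0.4555, -0.0919, 0.1165]
ee_rot: [0.148, 0.635, 0.738, 0.173]
ft_force: [-0.2, -0.8, -1.8]
width: 0.301
goal50 [ 0.45803012 -0.09201112  0.11112882] world delta [ 0.0025337  -0.00013939 -0.00536528]
tool shift mm [-0.5 -0.2  5.9]
rotvec deg [-0.28 -0.13  0.04]
[ 0.45549642 -0.09187174  0.1164941 ] 12.8 [-0.39566524  0.20207953  2.33118623  0.85573009  0.3115782  -1.32796732] [-0.17968354 -0.77525481 -1.78632009] 0.30110121921462
[[-0.14851585  0.88614538  0.43896402]
 [ 0.9889085   0.13230298  0.06749737]
 [ 0.00173624  0.44411969 -0.89596579]]
side flange [[322.3491922  133.34822422]] collar [[331.98494552 118.84693024]] stub top [[340.98556408 105.30148011]] tip [[318.38114049 139.80355428]]
scene flange [[348.31454713 232.01488002]] collar [[346.2078518  214.89067926]] stub top [[344.14962894 198.16048534]] tip [[349.1862313  239.69170339]]
```

View pics/c6.png

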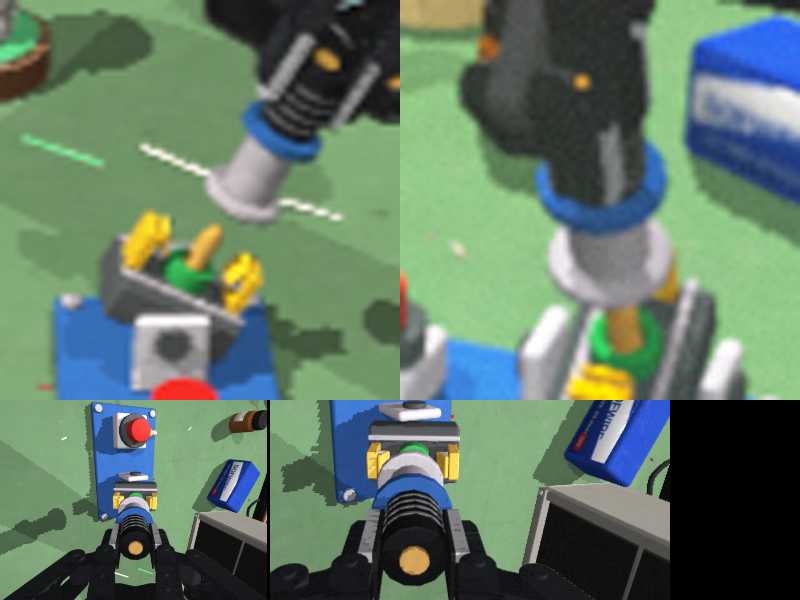

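The coupler is over the post: in the crop, side flange is (243,203) against tip (213,232). A small lateral offset is possible, and the views disagree by eye. I'll measure it with colour masks.

```bash
python3 - <<'E'
from goal import *
p2,R2,s=tool();W=dict(np.load('pics/w5.npz'))
w=cv2.imread('pics/w5.png');h=cv2.cvtColor(w,cv2.COLOR_BGR2HSV)
def comps(m,n,off=(0,0),mn=12):
    k,l,st_,c=cv2.connectedComponentsWithStats(m)
    for i in range(1,k):
        if st_[i,4]>mn: print(n,st_[i]+np.r_[off,0,0,0],(c[i]+off).round(1))
sub=(slice(150,330),slice(220,360))
H=h[sub];off=np.r_[220,150]
comps(cv2.inRange(H,(20,150,90),(32,255,255)),'w yellow',off)
comps(cv2.inRange(H,(10,90,90),(20,255,255)),'w brass',off)
blue=cv2.inRange(H,(100,120,40),(125,255,255)); 
for v in range(60,120,5):
    u=np.flatnonzero(blue[v]); 
    if len(u): print('blue row',v+150,u.min()+220,u.max()+220, (u.min()+u.max())/2+220)
sil=((H[...,1]<45)&(H[...,2]>90)).astype(np.uint8)
for v in range(45,90,4):
    u=np.flatnonzero(sil[v,30:100])+30
    if len(u): print('silver row',v+150,u.min()+220,u.max()+220)
for nm,pt in (('flange top0',-.006),('flange und',0),('collar44',-.044),('stub',-.083)):
    print(nm,proj(W,p2+(.0143+pt)*R2[:,2]))
print('pred post tip',proj(W,P+.036*A),'jaw tops +-20 z27',proj(W,P+.027*A+.02*R@[np.cos(TH),0,np.sin(TH)]),proj(W,P+.027*A-.02*R@[np.cos(TH),0,np.sin(TH)]))
for f_,C,n in(('pics/sd6.png',D,'side'),('pics/sc6.png',S,'scene')):
    im=cv2.imread(f_);hh=cv2.cvtColor(im,cv2.COLOR_BGR2HSV)
    o=np.r_[275,95] if n=='side' else np.r_[305,180]
    Z=hh[o[1]:o[1]+80,o[0]:o[0]+80]
    comps(cv2.inRange(Z,(100,120,40),(125,255,255)),n+' blue',o)
    m=((Z[...,1]<50)&(Z[...,2]>80)).astype(np.uint8); comps(m,n+' silver',o,30)
    comps(cv2.inRange(Z,(20,150,90),(32,255,255)),n+' yellow',o)
    comps(cv2.inRange(Z,(10,90,90),(20,255,255)),n+' brass',o,8)
    for nm,pt in (('flange und',0),('flange mid',-.003),('collar41',-.041)): print(n,nm,proj(C,p2+(.0143+pt)*R2[:,2]))
    for sgn in(1,-1): print('jaw',sgn,proj(C,P+.027*A+sgn*.022*R@[np.cos(TH),0,np.sin(TH)]))
E
```

```text
w yellow [237 193  23  36 463] [244.7 209.9]
w yellow [307 194  22  36 507] [319.3 212.4]
w brass [238 193  12   9  73] [243.2 196.9]
w brass [307 194  21  36 261] [315.6 207.9]
w brass [246 203   7  24  47] [247.3 215.3]
w brass [269 296  31  29 706] [284.1 310.1]
blue row 210 220 235 227.5
blue row 215 220 235 227.5
blue row 220 220 236 228.0
blue row 225 220 292 256.0
blue row 230 220 304 262.0
blue row 235 220 310 265.0
blue row 240 224 315 269.5
blue row 245 226 317 271.5
blue row 250 223 319 271.0
blue row 255 242 321 281.5
blue row 260 311 312 311.5
silver row 195 251 315
silver row 203 250 317
silver row 207 261 301
silver row 211 257 305
silver row 215 253 308
silver row 219 251 309
silver row 223 250 311
silver row 227 250 313
silver row 231 250 313
silver row 235 250 313
flange top0 [[284.48688975 234.63335903]]
flange und [[284.45183075 230.84898572]]
collar44 [[284.76319809 264.45891453]]
stub [[285.20160954 311.78236785]]
pred post tip [[283.18974556 219.7330943 ]] jaw tops +-20 z27 [[312.15454065 215.29510151]] [[254.3175949  215.21890861]]
side blue [324 115  15  12  
[... 1029 characters left out ...]
.8]
scene silver [363 195  22  12 131] [374.5 199.9]
scene silver [345 205   6  16  64] [347.1 212.2]
scene silver [329 223  30  37 545] [342.4 239.2]
scene silver [352 235  16  25 178] [360.6 247.8]
scene silver [305 240  10  20 138] [308.9 250.8]
scene silver [364 248  10  12  94] [369.1 254.3]
scene yellow [339 253  13   7  71] [344.9 256.5]
scene brass [321 187   4   5  18] [322.3 189. ]
scene brass [340 195   3   3   9] [341. 196.]
scene brass [347 241   6   9  39] [349.3 245.2]
scene flange und [[348.31454713 232.01488002]]
scene flange mid [[348.17751277 230.90100094]]
scene collar41 [[346.35838801 216.1143077 ]]
jaw 1 [[352.89578269 232.42934978]]
jaw -1 [[346.1547421  253.61862654]]
```

Measured offsets along tool y are about +1.2 mm (wrist) and +4 mm (fixed cameras); along tool x they are about -1.5 mm. All are within the cone's ±4 mm capture range. I'll take a middle correction and advance while watching the force.

```bash
cat > f.py <<'E'
from goal import *
p2,R2,s=tool(); c=p2+.0143*R2[:,2]; B=np.c_[R@[np.cos(TH),0,np.sin(TH)],R@[0,1,0],A]
print('t',round(s['clock'],2),'port xyz mm',(1e3*B.T@(c-P)).round(1),'F tool',(R2.T@s['ft_force']).round(1),'M tool',(R2.T@s['moment']).round(2),'w',round(s['width'],3),'rot',np.round(Ro.from_matrix(R2.T@Rg).as_rotvec()*57.3,1))
E
python3 -m crank '[{"tx":-1.5,"ty":2.5,"tz":8,"rx":0,"ry":0,"rz":0,"hand":0.1},{"tx":0,"ty":0,"tz":6,"rx":0,"ry":0,"rz":0,"hand":0.1},{"tx":0,"ty":0,"tz":0,"rx":0,"ry":0,"rz":0,"hand":0.1}]' 90 >/dev/null; python3 f.py
python3 -m crank '[{"tx":0,"ty":0,"tz":3,"rx":0,"ry":0,"rz":0,"hand":0.1},{"tx":0,"ty":0,"tz":0,"rx":0,"ry":0,"rz":0,"hand":0.1}]'>/dev/null; python3 f.py
python3 -m crank '[{"tx":0,"ty":0,"tz":3,"rx":0,"ry":0,"rz":0,"hand":0.1},{"tx":0,"ty":0,"tz":0,"rx":0,"ry":0,"rz":0,"hand":0.1}]'>/dev/null; python3 f.py
python3 -m crank '[{"tx":0,"ty":0,"tz":2,"rx":0,"ry":0,"rz":0,"hand":0.1},{"tx":0,"ty":0,"tz":0,"rx":0,"ry":0,"rz":0,"hand":0.1}]'>/dev/null; python3 f.py
```

```text
t 13.25 port xyz mm [ 2.7 -1.1 41.7] F tool [ 0.2 -1.3  1. ] M tool [0.32 0.02 0.01] w 0.301 rot [-0.2 -0.1  0.1]
t 13.45 port xyz mm [ 2.3 -1.  38.9] F tool [-0.2 -0.5  1.3] M tool [ 0.33 -0.01  0.03] w 0.303 rot [-0.2 -0.1  0. ]
t 13.65 port xyz mm [ 2.  -1.  35.8] F tool [-0.4 -0.1  1.7] M tool [ 0.35  0.   -0.02] w 0.296 rot [-0.2 -0.1  0. ]
t 13.85 port xyz mm [ 2.  -0.9 33.8] F tool [-0.3 -0.8  1.1] M tool [ 0.36 -0.01 -0.01] w 0.3 rot [-0.2 -0.1  0. ]
```

```bash
for i in 1 2 3 4; do python3 -m crank '[{"tx":0,"ty":0,"tz":2,"rx":0,"ry":0,"rz":0,"hand":0.1},{"tx":0,"ty":0,"tz":0,"rx":0,"ry":0,"rz":0,"hand":0.1}]'>/dev/null; python3 f.py; done
```

```text
t 14.05 port xyz mm [ 2.  -1.  31.7] F tool [-0.6 -0.7  0.7] M tool [ 0.29 -0.    0.01] w 0.301 rot [-0.2 -0.1  0. ]
t 14.25 port xyz mm [ 2.  -0.9 29.7] F tool [-0.3 -0.7  0.2] M tool [ 0.35 -0.03 -0.01] w 0.298 rot [-0.2 -0.1  0. ]
t 14.45 port xyz mm [ 2.  -0.9 27.7] F tool [-0.4 -0.6  1.1] M tool [ 0.35  0.   -0.04] w 0.303 rot [-0.2 -0.1  0. ]
t 14.65 port xyz mm [ 2.  -1.  25.7] F tool [-0.2 -1.5  1.6] M tool [ 0.35 -0.    0.01] w 0.298 rot [-0.2 -0.1  0. ]
```

```bash
for i in 1 2 3; do python3 -m crank '[{"tx":0,"ty":0,"tz":2,"rx":0,"ry":0,"rz":0,"hand":0.1},{"tx":0,"ty":0,"tz":0,"rx":0,"ry":0,"rz":0,"hand":0.1}]'>/dev/null; python3 f.py; done
```

```text
t 14.85 port xyz mm [ 1.9 -0.9 23.7] F tool [ 0.4 -0.5  1. ] M tool [0.41 0.   0.05] w 0.296 rot [-0.2 -0.1  0. ]
t 15.05 port xyz mm [ 1.4 -0.7 21.7] F tool [-0.1 -1.8  0.8] M tool [ 0.66 -0.04  0.01] w 0.3 rot [-0.3 -0.1  0. ]
t 15.25 port xyz mm [ 1.4 -0.7 19.7] F tool [ 0.3 -3.9  0.2] M tool [ 1.03  0.   -0.02] w 0.298 rot [-0.3 -0.1  0. ]
```

```bash
python3 -m crank '[{"tx":0,"ty":-1.2,"tz":0,"rx":0,"ry":0,"rz":0,"hand":0.1},{"tx":0,"ty":0,"tz":0,"rx":0,"ry":0,"rz":0,"hand":0.1}]'>/dev/null; python3 f.py
for i in 1 2 ; do python3 -m crank '[{"tx":0,"ty":0,"tz":2,"rx":0,"ry":0,"rz":0,"hand":0.1},{"tx":0,"ty":0,"tz":0,"rx":0,"ry":0,"rz":0,"hand":0.1}]'>/dev/null; python3 f.py; done
```

```text
t 15.45 port xyz mm [ 1.1 -1.  19.9] F tool [ 1.6 -1.9 -0.4] M tool [ 0.57  0.13 -0.05] w 0.3 rot [-0.2 -0.1  0. ]
t 15.65 port xyz mm [ 1.1 -1.2 17.8] F tool [-0.4 -1.7 -0.4] M tool [ 0.38  0.01 -0.05] w 0.295 rot [-0.2 -0.1  0. ]
t 15.85 port xyz mm [ 1.  -1.1 15.8] F tool [-0.  -0.8  0.5] M tool [ 0.34 -0.06  0.01] w 0.304 rot [-0.2 -0.1  0. ]
```

```bash
for i in 1 2 3 4; do python3 -m crank '[{"tx":0,"ty":0,"tz":2,"rx":0,"ry":0,"rz":0,"hand":0.1},{"tx":0,"ty":0,"tz":0,"rx":0,"ry":0,"rz":0,"hand":0.1}]'>/dev/null; python3 f.py; done
```

```text
t 16.05 port xyz mm [ 1.  -1.1 13.8] F tool [-0.6 -0.5 -0.7] M tool [ 0.21 -0.02 -0.05] w 0.3 rot [-0.2 -0.1  0. ]
t 16.25 port xyz mm [ 1.  -1.1 11.8] F tool [-0.3  0.3 -2. ] M tool [ 0.16 -0.1  -0.01] w 0.3 rot [-0.2 -0.1  0. ]
t 16.45 port xyz mm [ 1.6 -1.2  9.6] F tool [0.3 3.4 7.5] M tool [-0.23 -0.04  0.01] w 0.3 rot [-0.2 -0.1  0. ]
t 16.65 port xyz mm [ 1.4 -1.1  7.7] F tool [-0.3  2.2  5.4] M tool [-0.68 -0.08 -0.04] w 0.298 rot [-0.2 -0.1  0. ]
```

```bash
for i in 1 2; do python3 -m crank '[{"tx":0,"ty":0,"tz":2,"rx":0,"ry":0,"rz":0,"hand":0.1},{"tx":0,"ty":0,"tz":0,"rx":0,"ry":0,"rz":0,"hand":0.1}]'>/dev/null; python3 f.py; done
python3 - <<'E'
from h import *
for n in('side','scene'): cv2.imwrite(f'pics/{n}7.png',cv2.cvtColor(manip.camera(n),cv2.COLOR_RGB2BGR))
for n,a in(('side','pics/sd6.png'),('scene','pics/sc6.png')):
  for f in (a,f'pics/{n}7.png'):
    im=cv2.imread(f);h=cv2.cvtColor(im,cv2.COLOR_BGR2HSV);x,y=(275,95) if n=='side' else (305,180)
    Z=h[y:y+90,x:x+80]
    for nm,lo,hi in(('blue',(100,120,40),(125,255,255)),('yel',(20,150,90),(32,255,255)),('grn',(62,170,20),(85,255,255))):
        k,l,s,c=cv2.connectedComponentsWithStats(cv2.inRange(Z,lo,hi))
        print(f,nm,[(s[i]+[x,y,0,0,0]).tolist() for i in range(1,k) if s[i,4]>15])
E
```

```text
t 16.85 port xyz mm [ 1.4 -1.2  5.9] F tool [-0.3  3.6 -7.1] M tool [-0.55 -0.03  0.  ] w 0.299 rot [-0.2 -0.1  0. ]
t 17.05 port xyz mm [ 1.4 -1.2  4.9] F tool [ -0.4   1.2 -30.3] M tool [-0.52  0.03 -0.02] w 0.298 rot [-0.1 -0.   0. ]
pics/sd6.png blue [[324, 115, 15, 12, 73], [286, 155, 19, 30, 407], [317, 156, 16, 29, 275]]
pics/sd6.png yel [[300, 137, 9, 12, 62], [312, 140, 7, 9, 20], [320, 146, 7, 12, 58]]
pics/sd6.png grn [[308, 145, 9, 8, 32]]
pics/side7.png blue [[312, 132, 15, 11, 69], [286, 155, 19, 30, 408], [317, 156, 16, 29, 274]]
pics/side7.png yel [[300, 137, 9, 12, 63], [320, 146, 7, 12, 60]]
pics/side7.png grn []
pics/sc6.png blue [[363, 183, 22, 15, 230], [362, 204, 23, 17, 204], [332, 209, 26, 18, 174], [305, 248, 24, 22, 370], [372, 260, 12, 10, 86]]
pics/sc6.png yel [[339, 253, 13, 15, 154]]
pics/sc6.png grn [[344, 244, 13, 10, 43]]
pics/scene7.png blue [[363, 183, 22, 15, 232], [362, 204, 23, 17, 207], [337, 228, 24, 18, 151], [305, 248, 24, 22, 368], [361, 261, 3, 9, 16], [372, 260, 12, 10, 85]]
pics/scene7.png yel [[339, 254, 13, 14, 150]]
pics/scene7.png grn []
```

```bash
python3 -m crank '[{"tx":0,"ty":0,"tz":0,"rx":0,"ry":0,"rz":0,"hand":0.1},{"tx":0,"ty":0,"tz":0,"rx":0,"ry":0,"rz":0,"hand":0.1},{"tx":0,"ty":0,"tz":0,"rx":0,"ry":0,"rz":0,"hand":0.1}]' >/dev/null; python3 f.py; python3 snap.py w7 >/dev/null
python3 - <<'E'
from goal import *
a=cv2.imread('pics/side7.png');b=cv2.imread('pics/scene7.png');w=cv2.imread('pics/w7.png')
o=np.zeros((600,800,3),np.uint8)
o[:360,:400]=cv2.resize(a[110:182,280:360],(400,360),interpolation=cv2.INTER_CUBIC);o[:360,400:]=cv2.resize(b[210:282,305:385],(400,360),interpolation=cv2.INTER_CUBIC)
o[360:,:400]=cv2.resize(w[150:270,185:385],(400,240),interpolation=cv2.INTER_CUBIC);o[360:,400:720]=cv2.resize(a,(320,240))
cv2.imwrite('pics/c7.png',o)
for n,C in(('side',D),('scene',S)): print(n,'collar z41 at home',proj(C,P+.045*A),'flange z7',proj(C,P+.007*A))
# objects undisturbed?
for n in('side','scene'):
    d=cv2.absdiff(cv2.imread(f'pics/{n}0.png'),cv2.imread(f'pics/{n}7.png')).max(2)
    k,l,s,c=cv2.connectedComponentsWithStats(cv2.morphologyEx((d>45).astype(np.uint8),cv2.MORPH_OPEN,np.ones((3,3))));print(n,[x.tolist() for x in s[1:] if x[4]>30])
E
```

```text
t 17.45 port xyz mm [ 1.4 -1.2  4.9] F tool [  1.2   2.  -28.1] M tool [-0.4   0.07  0.01] w 0.302 rot [-0.1 -0.   0. ]
side collar z41 at home [[320.27373739 136.98096503]] flange z7 [[312.4211885  148.69213293]]
scene collar z41 at home [[348.7782708  236.48848313]] flange z7 [[350.44772351 249.59667568]]
side [[366, 0, 10, 12, 62], [431, 0, 9, 5, 35], [430, 0, 19, 22, 143], [544, 0, 16, 37, 505], [399, 8, 32, 16, 339], [366, 18, 44, 27, 295], [355, 30, 34, 36, 641], [552, 35, 7, 15, 56], [409, 45, 9, 6, 42], [554, 53, 6, 16, 65], [331, 58, 33, 40, 501], [356, 60, 35, 39, 488], [522, 96, 38, 18, 340], [314, 101, 20, 28, 261], [538, 107, 22, 28, 285], [306, 114, 56, 40, 645], [341, 141, 68, 24, 648], [549, 150, 11, 21, 145], [305, 243, 44, 40, 951], [543, 363, 17, 26, 268]]
scene [[0, 0, 117, 227, 9280], [225, 0, 36, 76, 1338], [261, 0, 128, 170, 10051], [314, 0, 15, 31, 187], [380, 12, 5, 10, 34], [0, 15, 6, 44, 176], [271, 21, 9, 4, 33], [282, 21, 9, 5, 37], [296, 25, 21, 11, 137], [270, 26, 21, 10, 159], [9, 38, 25, 28, 406], [312, 157, 10, 4, 33], [313, 165, 53, 94, 2428], [0, 166, 66, 175, 8213], [181, 202, 23, 59, 918], [76, 220, 42, 74, 1342], [64, 262, 9, 15, 93], [334, 306, 52, 114, 3162], [328, 398, 18, 20, 206]]
```

View pics/c7.png

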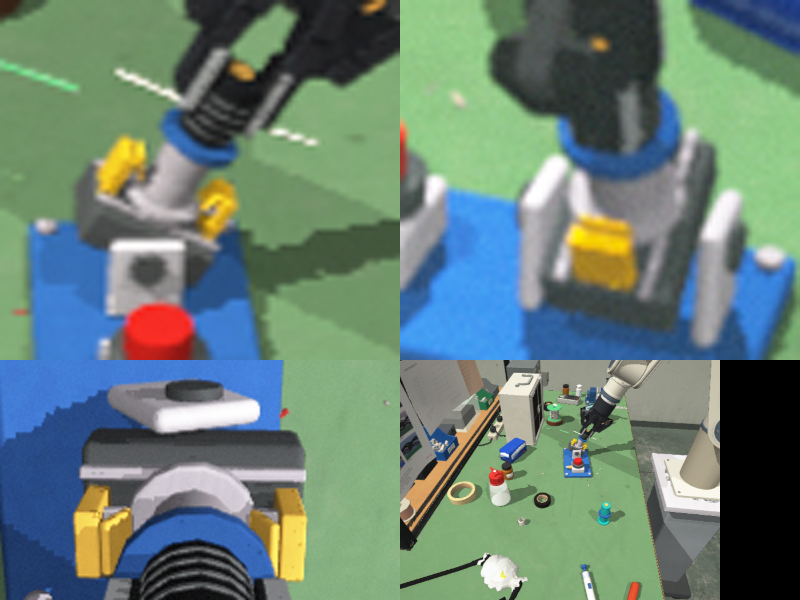

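The last picture shows the flange seated under both yellow noses with both jaws back at their closed positions. The grip is intact, pressing steadily with 28 N against a hard stop. The other objects haven't moved. Handing in.

```bash
python3 -c "
from station import manip
print(manip.sign_off()); print(manip.state()['clock'])"
```

```text
the job is handed in; nothing more can be done
None
the job is handed in; nothing more can be done
```

The job is done and handed in at about 17.5 s of the 51 s allowed; `sign_off` reports no verdict.

**What I did:**
- **Vent plunger:** I pressed the red plunger through its 12 mm stroke to the hard stop and let it spring back. The side camera afterwards matched the starting picture.
- **Coupler:** I picked up the black-grip coupler, aligned it to the head tilt of about 0.465 rad, and pressed it along the port axis. It is still gripped and held down with about 28 N.

**What the last checks showed:**
- **Jaws:** in the final picture the steel flange is under both yellow noses. The jaws measured at their closed positions in the side view; the scene view shows the front one.
- **Sleeve:** the coupler's underside is at an estimated port z of 4.9 mm (nominal 4 mm) on a hard stop, and no green sleeve shows. I could not see the sleeve bottom directly; I inferred it from the hard stop.
- **Other objects:** comparing start and end images showed no sign that the tape, jar, bottle or shell had moved.

**What disagreed or went wrong:**
- **Reported TCP:** it lay about 38 mm beyond the real fingertips, so I relied on the cameras and contact force instead.
- **Camera offset:** the wrist and fixed cameras differed by about 3 mm on the final sideways alignment. I took a middle value and corrected it by force during insertion.
- **Vent force:** the push reached 75 N at the stop, through the fingertips only. The limits are 120 N at the wrist and 40 N for the gripper's body.
- **Refused moves:** my first batch was refused because rows were missing keys; nothing moved.

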